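Index the rotary mould table and unload two butter pucks

TASK

Turn the rotary mould table clockwise (seen from above) one click with its black bar, so that the next frozen butter puck stops at the opening of the wire guard, and let go of the bar; then lift that puck out of its mould and stand it in the low dish whose liner has the puck's colour. Then turn the table on by one more click and move the next puck to the dish of its own colour in the same way: the green puck belongs on green, the red one on red, each set down upright, not dropped. Leave the white puck in its mould, which ends one place short of the opening, and do not disturb the salt shaker, the sauce cup and the lidded cup.

Things in the scene. Friction and masses are not known exactly. Their poses are not given: they have to be found in the camera images.
- mould_table: rotary mould table, fixed: grey base plate 280 mm in diameter, on it a turntable 244 mm in diameter (top at 34 mm) with six steel mould cups at 60 degrees on a circle of 88 mm radius, empty at the opening at the start; pucks in the next three to come (60, 120, 180 degrees counterclockwise), white last. Origin on the axis at the worktop, -x points to the opening (front)
- turntable (a joint): angle of the turntable, rad, 0 at the start, growing clockwise seen from above; a spring detent pulls it to every multiple of 1.047 (60 degrees) when it is let go less than half a step away, with up to about 0.3 N m
- index_bar (a point): centre of the black bar grip at the middle of the turntable, 108 mm above the worktop: 64 mm long (along the turntable's x axis), 14 mm thick (along its y axis), 26 mm high, on a post 13 mm in diameter (24 mm below z = 70 mm); turns with the turntable, its z axis is up
- front_mould (a point): centre of the mould position at the guard's opening, 88 mm from the axis, at the rim's height (52 mm above the worktop); does not turn. A mould cup is 55 mm wide at the rim, 47 mm inside, its inner floor 14 mm below the rim
- white_seat (a point): where the white puck's underside must be at the end: centre of the inner mould floor one place (60 degrees counterclockwise from above) before the opening, under the guard, 38 mm above the worktop; does not turn
- guard_top (a point): point on the axis at the height of the top of the wire guard, 87 mm above the worktop. The guard is of 6 mm wires on arcs of 70, 100 and 131 mm radius and covers all but 47 degrees either side of the front. The detent's black plunger head sticks out in front, 158 mm from the axis at 19 mm height
- puck_green: hard frozen green herb butter puck, upright round disc 44 mm in diameter and 34 mm high (the lowest 12 mm taper to 41 mm), 60 g; starts in a mould with its upper 20 mm standing above the mould's rim; origin at the centre of its underside, z up
- puck_red: hard frozen red chilli butter puck, upright round disc 44 mm in diameter and 34 mm high (the lowest 12 mm taper to 41 mm), 60 g; starts in a mould with its upper 20 mm standing above the mould's rim; origin at the centre of its underside, z up
- puck_white: hard frozen creamy white plain butter puck, upright round disc 44 mm in diameter and 34 mm high (the lowest 12 mm taper to 41 mm), 60 g; starts in a mould with its upper 20 mm standing above the mould's rim; origin at the centre of its underside, z up
- dish_green: low square steel dish with a green liner, 110x110 mm outside, rim 14 mm high, 3 mm walls, liner top 5 mm above the worktop; fixed; origin at the centre of its underside, sides along its x and y
- dish_red: low square steel dish with a red liner, 110x110 mm outside, rim 14 mm high, 3 mm walls, liner top 5 mm above the worktop; fixed; origin at the centre of its underside, sides along its x and y
- salt_shaker: bystander: salt shaker, 44 mm in diameter, 90 mm high; origin at the centre of its underside
- ramekin: bystander: small white cup of dark red sauce, 67 mm in diameter, 42 mm high; origin at the centre of its underside
- deli_cup: bystander: lidded plastic cup, 72 mm in diameter, 70 mm high; origin at the centre of its underside

How it is judged:
On the way, in this order (a step that is already met when the one before it is completed fails the run):
1. the turntable rests in its next position (60 degrees clockwise), let go (value of joint turntable between 0.947 and 1.147 rad and velocity of joint turntable between -0.05 and 0.05 rad/s and contact force between the fingers and mould_table below 0.1 N), for 0.2 s.
2. with the table still there, the puck that came to the opening stands released in the dish of its colour (all of step 1 and ((x of puck_green in the frame of dish_green between -0.034 and 0.034 m and y of puck_green in the frame of dish_green between -0.034 and 0.034 m and z of puck_green in the frame of dish_green between 0.001 and 0.009 m and angle between puck_green's own z axis and vertical below 0.15 rad and linear speed of puck_green below 0.03 m/s and contact force between the fingers and puck_green below 0.1 N) or (x of puck_red in the frame of dish_red between -0.034 and 0.034 m and y of puck_red in the frame of dish_red between -0.034 and 0.034 m and z of puck_red in the frame of dish_red between 0.001 and 0.009 m and angle between puck_red's own z axis and vertical below 0.15 rad and linear speed of puck_red below 0.03 m/s and contact force between the fingers and puck_red below 0.1 N))), for 0.2 s.
3. the turntable rests in the position after that (120 degrees), let go (value of joint turntable between 1.994 and 2.194 rad and velocity of joint turntable between -0.05 and 0.05 rad/s and contact force between the fingers and mould_table below 0.1 N), for 0.2 s.
At the end, for the whole second after the job is handed in: the turntable rests two clicks (120 degrees, within 0.1 rad) clockwise of its start; the green and the red puck stand upright, released, on the dish of their colour (within 34 mm of its centre along each side); the white puck sits in its mould, one place before the opening (within 12 mm) (all of step 3 and x of puck_green in the frame of dish_green between -0.034 and 0.034 m and y of puck_green in the frame of dish_green between -0.034 and 0.034 m and z of puck_green in the frame of dish_green between 0.001 and 0.009 m and angle between each of puck_green, puck_red's own z axis and vertical below 0.15 rad and linear speed of each of puck_green, puck_red below 0.03 m/s and contact force between the fingers and puck_green below 0.1 N and x of puck_red in the frame of dish_red between -0.034 and 0.034 m and y of puck_red in the frame of dish_red between -0.034 and 0.034 m and z of puck_red in the frame of dish_red between 0.001 and 0.009 m and contact force between the fingers and puck_red below 0.1 N and horizontal distance between puck_white and white_seat below 0.012 m and height (world z) of puck_white between 0.033 and 0.045 m); the robot touches nothing.
It fails at once if a puck is let go more than 40 mm above a dish (((horizontal distance between puck_green and dish_green below 0.06 m or horizontal distance between puck_green and dish_red below 0.06 m) and height (world z) of puck_green above 0.05 m and contact force between the fingers and puck_green below 0.05 N) or ((horizontal distance between puck_red and dish_green below 0.06 m or horizontal distance between puck_red and dish_red below 0.06 m) and height (world z) of puck_red above 0.05 m and contact force between the fingers and puck_red below 0.05 N)).
It fails at once if the white puck is lifted from its mould (height (world z) of puck_white above 0.056 m).
It fails at once if the salt shaker is shifted by more than 25 mm or tipped (distance of salt_shaker from where it was at the start of the episode above 0.025 m or angle between salt_shaker's own z axis and vertical above 0.35 rad).
It fails at once if the sauce cup is shifted by more than 25 mm or tipped (distance of ramekin from where it was at the start of the episode above 0.025 m or angle between ramekin's own z axis and vertical above 0.35 rad).
It fails at once if the lidded cup is shifted by more than 25 mm or tipped (distance of deli_cup from where it was at the start of the episode above 0.025 m or angle between deli_cup's own z axis and vertical above 0.35 rad).
It also fails if it takes over 72 s, if anything falls off the work surface, if the arm or the gripper's body presses on something with over 40 N, if the wrist force passes 120 N, or if a joint passes its speed limit or range.

ROBOT

A 7-joint arm with a two-finger parallel gripper is mounted at the origin on a cart in front of the work surface, level with it; the furniture and walls round the work are solid. World frame = base frame: x ahead of the robot, y to its left, z up, the work surface at z = 0. Lengths are in m, angles in rad, forces in N, time in s.
With the tool pointing down it reaches from about 0.35 to 0.9 m from the base axis. Payload 8.1 kg.
Tool frame: the origin (TCP) lies at the very end of the fingers, on their centre line; the grasp point (between the pads) lies 19 mm behind it; z points along the fingers, y is the line along which they close (so a half turn about z gives the same grasp; the last joint's range is limited). The gripper opens to 92 mm and grips with 3 to 60 N. Pads are 19 mm wide; open, the fingers measure 130 mm over their backs; the gripper's body (75 mm by 190 mm) begins 47 mm behind the grasp point.
Start: joints at [1.112, 0.434, 0.025, 1.573, -0.012, 1.134, -0.075], TCP at [0.218, -0.586, 0.227] pointing down, gripper open.
Joint ranges: [-2.62, 2.62], [-0.44, 2.09], [-1.27, 1.32], [0.08, 2.57], [-1.32, 4.46], [0.12, 2], [-2.74, 2.74]. Speed limits (rad/s): [2.22, 2.22, 3.01, 3.01, 3.14, 3.14, 3.14].

INTERFACE

Orientations are given as a rotation vector (axis times angle).
In Python, from cell import arm gives the robot as it stands.
- The arm moves only by the tool carry_out, never from a script. Its argument "commands" is a list of rows, each a list of 7 numbers: the opening, from 0 (shut) to 1 (fully open), then the shift along the tool's x, y, z each as a share of 0.025 m, from -1 to 1, then the turn, a rotation vector about the tool's x, y, z each as a share of 0.1 rad, from -1 to 1. A call has 1 to 8 rows; each row shifts and turns the commanded pose from where the row before left it, along the tool's axes as they then stand; what a row does not reach is not made up. A row lasts 1/10 s, in which the tool goes at most 50 mm and 8.59 degrees, less where a joint would pass 70% of its speed; a pose out of reach is approached as far as the arm can. A call with a number of a shift or a turn outside -1 to 1 is refused whole. A call with a gripper value outside its range is refused whole. The fingers move at their own pace and stop on an object; "squeeze" is the grip in N (left out, the last holds). Time passes only in rows, so rows that do not move let the fingers close. It gives the time, the measured TCP pose, the force, the opening and the grip force at its end, in the units of the state.
- arm.observe(): the state, without advancing time (a new reading comes with each control period).
- arm.get_image(name): name is "scene" or "top" or "wrist"; returns a dict with "pixels" (400x640x3 uint8, red, green, blue), "range_z" (400x640 float32, m along the optical axis (not along the pixel's ray), 0 where there is no reading), "mtx" (3x3 intrinsics, pixels), "R" (3x3) and "t" (3): a world point X has camera coordinates R X + t; the wrist camera has in their place "tool_from_camera" (4x4, takes a point from camera to tool coordinates, whose origin is the TCP and whose axes are the flange's). Camera axes: x right, y down, z forward; pixel columns grow to the right and rows downward; lengths in m; the calibration is good to about 2 mm. A picture is of the moment at which its call begins: read the wrist's pose just before it.
- arm.sign_off(): hands the job in; it is judged then, once.
The state is a dict: "clock": time; "joints": joint angles; "dq": joint speeds; "joint_efforts": joint torques, N m; "position": TCP position; "ee_rot": TCP orientation; "force": force on the tool from outside, world axes, zero at the start; "ft_torque": the same for the moment, N m; "width": opening from 0.0 (shut) to 1.0 (fully open); "gripper_force": force on a finger pad.
Only numpy, scipy, OpenCV 4.12 (cv2) and the standard library are available. Lean on these libraries where they do the work, as an engineer would, in place of code of your own. Each camera call takes 0.05 s, during which the arm holds its last target. There are 200 camera calls.

## Working session

There is one attempt and no reset: what is moved stays moved. The work goes in short steps, Python scripts to look and compute and a tool call to move; the robot and the scene stay as the last step left them, time stands still between calls to the robot, and variables do not carry over. Pictures are saved under pics/ and viewed, at most 10 in all, crops included, and the job is handed in when it is done.

Besides the shell and the picture viewer there is one more tool, called after ">>>" by a JSON object that holds its "method" and its "body", one argument or row to a line. carry_out: Moves the arm, as the interface text tells. Shift numbers are shares of 0.025 m and turn numbers shares of 0.1 rad, none past 1 either way. Its arguments: {"type":"object","properties":{"commands":{"type":"array"},"squeeze":{"type":"number"}},"required":["commands"]}

```bash
ls; mkdir -p pics
python3 - <<'E'
from cell import arm
import cv2,numpy as np
o=arm.observe(); print(o)
for n in ["top","scene"]:
    d=arm.get_image(n); np.savez(f"pics/{n}0.npz",**d); cv2.imwrite(f"pics/{n}0.png",d["pixels"][:,:,::-1]); print(n,d["mtx"],d["R"],d["t"], (d["range_z"]>0).mean())
E
```

```text
pics
{'clock': 0.0, 'joints': array([ 1.11239069,  0.43522625,  0.02498715,  1.5740842 , -0.01157878,
        1.13400522, -0.07508377]), 'dq': array([ 0.00084124, -0.00140359, -0.00049105, -0.00201288, -0.00071111,
        0.00078692, -0.00071818]), 'joint_efforts': array([-7.84343192e-04, -6.67856169e+01,  9.85011309e-01, -3.14462149e+01,
       -6.05906406e-02,  4.30363964e-02,  2.39827123e-04]), 'position': array([ 0.21747131, -0.58540333,  0.22594811]), 'ee_rot': array([-3.09053372e+00, -5.55598070e-01,  6.96156064e-04]), 'force': array([ 0.36300846, -0.36012335,  0.82532498]), 'ft_torque': array([-0.01406734, -0.02775353, -0.05823558]), 'gripper_force': 0.0, 'width': 1.002302685277426}
top [[502.79968347   0.         321.59231448]
 [  0.         502.79968347 201.07244676]
 [  0.           0.           1.        ]] [[ 0.00860606 -0.99996202 -0.00137405]
 [-0.9768957  -0.00811409 -0.21356254]
 [ 0.21354328  0.00318023 -0.97692843]] [-0.00165224  0.54871672  1.53318573] 0.9959375
scene [[430.0709823    0.         324.16521398]
 [  0.         430.0709823  192.33534653]
 [  0.           0.           1.        ]] [[-0.80666325 -0.59095711 -0.00800613]
 [-0.41646694  0.57798958 -0.70177157]
 [ 0.41934436 -0.56275904 -0.71235705]] [0.42470286 0.30435103 1.1487786 ] 0.99608984375
```

View pics/top0.png

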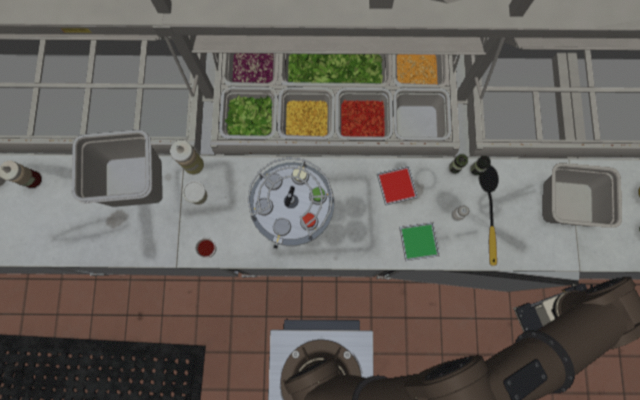

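View pics/scene0.png

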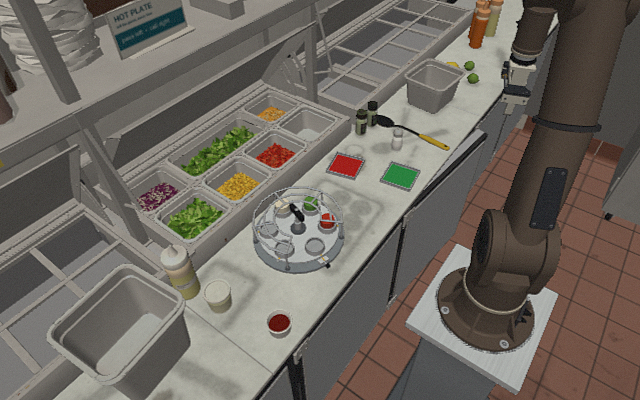

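The top view shows the table at about (291,203), with red at (309,220), green at (318,195) and white at (299,174). The black bar is at (291,196) and the plunger at (277,241), so the opening is at the lower left, near (282,227). The red dish is at (397,186) and the green dish at (420,241). The scene view agrees: red dish (346,165), green dish (400,176), bar (296,212). Next I'll measure from the two views.

```bash
cat > h.py <<'E'
import numpy as np,cv2
from scipy.spatial.transform import Rotation as Ro
def load(n): return dict(np.load(f"pics/{n}.npz"))
def ray(d,uv):
    r=d["R"].T@np.linalg.inv(d["mtx"])@np.array([uv[0],uv[1],1.]); return -d["R"].T@d["t"],r
def onplane(d,uv,z):
    c,r=ray(d,uv); return c+r*(z-c[2])/r[2]
def tri(d1,p1,d2,p2):
    c1,r1=ray(d1,p1);c2,r2=ray(d2,p2)
    r1=r1/np.linalg.norm(r1);r2=r2/np.linalg.norm(r2)
    s=np.linalg.lstsq(np.c_[r1,-r2],c2-c1,rcond=None)[0]
    a=c1+r1*s[0];b=c2+r2*s[1]; return (a+b)/2,np.linalg.norm(a-b)
def blobs(m,lo=8):
    n,l,s,c=cv2.connectedComponentsWithStats(m.astype(np.uint8),connectivity=8)
    return [(s[i,4],c[i].round(1),s[i,:4],l==i) for i in range(1,n) if s[i,4]>=lo]
def masks(d):
    h=cv2.cvtColor(d["pixels"],cv2.COLOR_RGB2HSV).astype(int);H,S,V=h[...,0],h[...,1],h[...,2]
    return dict(red=((H<8)|(H>172))&(S>130)&(V>90),green=(H>40)&(H<80)&(S>80)&(V>50),black=V<50)
E
python3 - <<'E'
from h import *
T,S=load("top0"),load("scene0")
roi={"top":(240,130,480,270),"scene":(235,140,440,285)}
for n,d in (("top",T),("scene",S)):
    x0,y0,x1,y1=roi[n]
    for k,m in masks(d).items():
        q=np.zeros_like(m);q[y0:y1,x0:x1]=m[y0:y1,x0:x1]
        for a,c,b,mm in blobs(q,12):
            z=np.median(d["range_z"][mm]); p,r=ray(d,c); P=p+r*z
            print(n,k,a,c,b,P.round(3), (cv2.minAreaRect(np.argwhere(mm)[:,::-1].astype(np.float32))))
E
```

```text
top red 254 [362.3 132.5] [341 130  43   6] [ 0.803 -0.133 -0.005] ((362.0, 132.5), (5.0, 42.0), 90.0)
top red 797 [396.5 185.2] [380 169  34  33] [ 0.616 -0.243  0.006] ((396.6471252441406, 185.08824157714844), (28.134132385253906, 28.861738204956055), 75.96376037597656)
top red 58 [307.6 217.4] [303 214  11   9] [0.493 0.046 0.073] ((307.6200256347656, 217.1600341796875), (5.800000190734863, 10.0), 53.13010025024414)
top red 21 [311.4 223.8] [308 221   7   6] [0.473 0.034 0.073] ((311.34149169921875, 223.92681884765625), (2.4987802505493164, 7.808688640594482), 51.34019470214844)
top green 129 [253.8 132. ] [240 130  31   5] [0.794 0.233 0.016] ((255.0, 132.0), (4.0, 30.0), 90.0)
top green 42 [316.  191.3] [313 188   7   7] [0.577 0.021 0.073] ((316.0, 191.0), (6.0, 6.0), 90.0)
top green 17 [316.6 198.9] [314 198   6   3] [0.553 0.019 0.073] ((316.5, 199.0), (2.0, 5.0), 90.0)
top green 899 [418.8 241.1] [402 225  35  33] [ 0.431 -0.311  0.006] ((418.8799133300781, 241.1599884033203), (29.9813289642334, 30.829858779907227), 81.8698959350586)
top black 31 [461.3 158.8] [458 156   8  
[... 2537 characters left out ...]
0538330078125), 46.218875885009766)
scene black 107 [296.5 212.6] [289 204  15  18] [0.545 0.107 0.116] ((296.2470703125, 212.2882537841797), (20.71685791015625, 6.290983200073242), 49.398704528808594)
scene black 219 [375.9 250.3] [348 212  59  73] [ 0.36  -0.057 -0.096] ((378.2216491699219, 248.98519897460938), (4.3942670822143555, 92.45536804199219), 38.88449478149414)
scene black 208 [397.8 254.3] [391 226  15  59] [ 0.364 -0.266 -0.35 ] ((397.67840576171875, 254.9387664794922), (3.929353952407837, 59.5952033996582), 10.784297943115234)
scene black 16 [327.2 265.1] [325 263   5   5] [0.406 0.15  0.023] ((327.5000305175781, 265.0000305175781), (3.535533905029297, 3.535533905029297), 45.0)
```

```bash
cat >> h.py <<'E'
def pose(o): return np.array(o["position"]),Ro.from_rotvec(o["ee_rot"])
def go(o,xyz,yaw=None):
    """remaining shift (tool axes, units of 25 mm) and yaw turn (tool z, units of .1 rad, + = clockwise)"""
    p,R=pose(o); x=R.as_matrix()[:,0]; y0=np.degrees(np.arctan2(x[1],x[0]))
    print("pos",p.round(4),"yaw",y0.round(2),"tilt z",R.as_matrix()[:,2].round(4),"shift",(R.inv().apply(np.array(xyz)-p)/.025).round(2), "turn z", None if yaw is None else round(-np.radians((yaw-y0+180)%360-180)/.1,2))
def wrist(arm,name):
    o=arm.observe(); d=arm.get_image("wrist"); p,R=pose(o); M=np.eye(4);M[:3,:3]=R.as_matrix();M[:3,3]=p
    W=np.linalg.inv(M@d["tool_from_camera"]); d["R"]=W[:3,:3];d["t"]=W[:3,3]; np.savez(f"pics/{name}.npz",**d); cv2.imwrite(f"pics/{name}.png",d["pixels"][:,:,::-1]); return o,d
E
python3 - <<'E'
from h import *
from cell import arm
o,d=wrist(arm,"w0"); print(d["tool_from_camera"].round(3),d["mtx"].round(1)); go(o,[.52,.09,.28],161)
T=load("top0")
for n,c in (("salt",(460,212)),("deli",(195,193)),("ram",(205,247)),("faint",(425,178))):
    c0,r=ray(T,c); print(n,(c0+r*T["range_z"][c[1],c[0]]).round(3))
E
```

```text
[[ 0.001 -0.963 -0.27   0.073]
 [ 1.     0.001  0.    -0.   ]
 [-0.    -0.27   0.963 -0.158]
 [ 0.     0.     0.     1.   ]] [[325.5   0.  324.1]
 [  0.  325.5 202.1]
 [  0.    0.    1. ]]
pos [ 0.2175 -0.5854  0.2261] yaw 20.39 tilt z [-6.0e-04  1.2e-03 -1.0e+00] shift [ 20.75 -21.11  -2.13] turn z -24.54
salt [ 0.512 -0.426  0.084]
deli [0.57  0.403 0.068]
ram [0.404 0.372 0.024]
faint [ 0.64  -0.337  0.01 ]
```

>>> {"method": "carry_out", "body": {
  "commands": [
    [1,0.5,-0.5,-0.3,0,0,0],
    [1,1,-1,-0.3,0,0,0],
    [1,1,-1,-0.3,0,0,0],
    [1,1,-1,-0.3,0,0,0],
    [1,1,-1,-0.3,0,0,0],
    [1,1,-1,-0.3,0,0,0],
    [1,1,-1,-0.3,0,0,0],
    [1,1,-1,0,0,0,0]
  ]
}}

```text
clock: 0.95
position: [0.3291, -0.3427, 0.2806]
ee_rot: [3.09, 0.557, 0.002]
force: [0.9, 0.1, -0.3]
width: 0.999
gripper_force: 0.0
```

>>> {"method": "carry_out", "body": {
  "commands": [
    [1,1,-1,0,0,0,0],
    [1,1,-1,0,0,0,0],
    [1,1,-1,0,0,0,0],
    [1,1,-1,0,0,0,0],
    [1,1,-1,0,0,0,0],
    [1,1,-1,0,0,0,0],
    [1,1,-1,0,0,0,0],
    [1,1,-1,0,0,0,0]
  ]
}}

```text
clock: 1.75
position: [0.4458, -0.0854, 0.2797]
ee_rot: [3.091, 0.557, 0.0]
force: [0.3, -0.0, -0.1]
width: 1.001
gripper_force: 0.0
```

>>> {"method": "carry_out", "body": {
  "commands": [
    [1,1,-1,0,0,0,0],
    [1,1,-1,0,0,0,0],
    [1,1,-1,0,0,0,0],
    [1,1,-1,0,0,0,0],
    [1,0.3,-0.6,0,0,0,-1],
    [1,0,0,0,0,0,-1],
    [1,0,0,0,0,0,-1],
    [1,0,0,0,0,0,-1]
  ]
}}

```text
clock: 2.55
position: [0.5058, 0.0586, 0.2795]
ee_rot: [2.916, 1.167, -0.0]
force: [0.2, -0.3, 0.3]
width: 1.002
gripper_force: 0.0
```

>>> {"method": "carry_out", "body": {
  "commands": [
    [1,0,0,0,0,0,-1],
    [1,0,0,0,0,0,-1],
    [1,0,0,0,0,0,-1],
    [1,0,0,0,0,0,-1],
    [1,0,0,0,0,0,-1],
    [1,0,0,0,0,0,-1],
    [1,0,0,0,0,0,-1],
    [1,0,0,0,0,0,-1]
  ]
}}

```text
clock: 3.35
position: [0.5059, 0.0583, 0.2796]
ee_rot: [2.232, 2.21, -0.001]
force: [-0.1, 0.1, -0.0]
width: 0.999
gripper_force: 0.0
```

>>> {"method": "carry_out", "body": {
  "commands": [
    [1,0,0,0,0,0,-1],
    [1,0,0,0,0,0,-1],
    [1,0,0,0,0,0,-1],
    [1,0,0,0,0,0,-1],
    [1,0,0,0,0,0,-1],
    [1,0,0,0,0,0,-1],
    [1,0,0,0,0,0,-1],
    [1,0,0,0,0,0,-1]
  ]
}}

```text
clock: 4.15
position: [0.5059, 0.0582, 0.2795]
ee_rot: [1.195, 2.905, -0.001]
force: [-0.1, -1.5, -0.6]
width: 1.001
gripper_force: 0.0
```

>>> {"method": "carry_out", "body": {
  "commands": [
    [1,0,0,0,0,0,-1],
    [1,0,0,0,0,0,-1],
    [1,0,0,0,0,0,-1],
    [1,0,0,0,0,0,-1],
    [1,0,0,0,0,0,-0.5],
    [1,0,0,0,0,0,0],
    [1,0,0,0,0,0,0]
  ]
}}

```text
clock: 4.85
position: [0.5062, 0.058, 0.2794]
ee_rot: [0.527, 3.097, -0.001]
force: [-0.1, 0.0, -0.1]
width: 0.995
gripper_force: 0.0
```

Run:
```python
from h import *
from cell import arm
o,d=wrist(arm,"w1"); go(o,[.549,.101,.2],161); print(o["joints"].round(2))
```

```text
pos [0.5062 0.058  0.2794] yaw 160.7 tilt z [ 2.e-04 -6.e-04 -1.e+00] shift [-1.04  2.19  3.18] turn z -0.05
[ 0.48  0.33 -0.9   1.72  0.27  1.22  0.74]
```

View pics/w1.png

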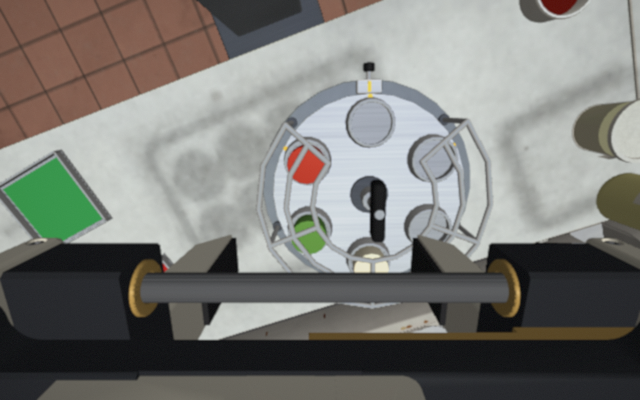

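The wrist view shows the empty front mould at (370,122), the bar from (377,182) to (377,238) and the plunger at (369,67). Red is at (307,162), green at (311,236) and white at (370,262).

```bash
cat >> h.py <<'E'
def cloud(d):
    v,u=np.mgrid[0:400,0:640]; q=np.stack([u,v,np.ones_like(u)],-1)@np.linalg.inv(d["mtx"]).T*d["range_z"][...,None]
    return (q-d["t"])@d["R"]
E
python3 - <<'E'
from h import *
W,T,S=load("w1"),load("top0"),load("scene0")
for n,d in (("w1",W),("top",T),("scene",S)):
    C=cloud(d); ok=d["range_z"]>0; m=masks(d)
    near=ok&(np.hypot(C[...,0]-.549,C[...,1]-.101)<.12)
    for k,s,lo,hi in (("black",near,.112,.13),("red",near,.066,.08),("green",near,.066,.08)):
        V=m[k]&s&(C[...,2]>lo)&(C[...,2]<hi)
        if k=="black": V=s&(C[...,2]>lo)&(C[...,2]<hi)&(np.hypot(C[...,0]-.549,C[...,1]-.101)<.05)
        P=C[V]
        if len(P)>8:
            (cx,cy),wh,a=cv2.minAreaRect((P[:,:2]*1000).astype(np.float32)); (ex,ey),er=cv2.minEnclosingCircle((P[:,:2]*1000).astype(np.float32)); print(n,k,len(P),"med z",np.median(P[:,2]).round(4),"mean",P[:,:2].mean(0).round(4),"rect",(round(cx,1),round(cy,1)),np.round(wh,1),round(a,1),"circ",round(ex,1),round(ey,1),round(er,1), "px",np.argwhere(V).mean(0)[::-1].round(1))
    for k in ("red","green"):
        V=m[k]&ok&(C[...,1]<-.15)&(C[...,1]>-.4)&(C[...,0]<.7)&(C[...,0]>.35)&(abs(C[...,2])<.02)
        if V.sum()>100:
            P=C[V];(cx,cy),wh,a=cv2.minAreaRect((P[:,:2]*1000).astype(np.float32));print(n,"dish",k,np.median(P[:,2]).round(4),P[:,:2].mean(0).round(4),(round(cx,1),round(cy,1)),np.round(wh,1),round(a,1))
# plunger + front cup in w1
for a,c,b,mm in blobs(masks(W)["black"]&(np.indices((400,640))[0]<100)&(np.indices((400,640))[1]>330),10): print("plunger px",a,c,onplane(W,c,.019).round(4))
g=cv2.GaussianBlur(cv2.cvtColor(W["pixels"],cv2.COLOR_RGB2GRAY),(0,0),1)
e=cv2.HoughCircles(g[90:160,330:410],cv2.HOUGH_GRADIENT_ALT,1,5,param1=100,param2=.6,minRadius=15,maxRadius=30)
print(e)
if e is not None:
  for c in e[0]: print("cup",onplane(W,(c[0]+330,c[1]+90),.052).round(4))
C=cloud(W); print("plate z",C[110:135:8,360:385:8,2].round(3), "rim band max z",C[90:155,335:405,2].max().round(4))
E
```

```text
w1 black 844 med z 0.1211 mean [0.5503 0.1019] rect (552.6, 102.1) [14.4 63.3] 71.9 circ 552.6 101.9 31.7 px [378.5 211.6]
w1 red 711 med z 0.0725 mean [0.4886 0.0422] rect (487.3, 40.0) [39.1 35.2] 31.1 circ 486.8 42.3 20.9 px [305.4 166.4]
w1 green 548 med z 0.0725 mean [0.5703 0.0173] rect (570.4, 17.0) [38.6 40.8] 58.8 circ 570.2 16.0 21.5 px [309.4 236.8]
w1 dish green 0.0055 [ 0.4291 -0.3116] (431.3, -313.1) [97.8 95.1] 8.8
top black 96 med z 0.1218 mean [0.5504 0.102 ] rect (551.4, 101.9) [14.9 62.3] 69.5 circ 551.3 101.5 31.3 px [289.1 195.9]
top red 72 med z 0.0732 mean [0.4881 0.0424] rect (486.8, 40.7) [37.9 31.3] 38.5 circ 485.4 43.5 20.1 px [308.8 219. ]
top green 63 med z 0.0729 mean [0.5705 0.0188] rect (568.6, 18.9) [31.6 38.6] 63.0 circ 568.8 17.6 20.8 px [316.6 193.3]
top dish red 0.0062 [ 0.6159 -0.2434] (616.6, -243.6) [95.7 96.7] 14.4
top dish green 0.0061 [ 0.4311 -0.311 ] (431.7, -311.6) [97.2 99.5] 8.2
scene black 99 med z 0.1196 mean [0.5468 0.1036] rect (547.6, 101.9) [15.5 65.6] 72.1 circ 548.0 103.7 33.2 px [296.8 210.8]
scene red 76 med z 0.0717 mean [0.4838 0.0444] rect (484.3, 43.2) [36.2 43.9] 14.2 circ 484.2 44.8 24.0 px [326.7 218.8]
scene green 74 med z 0.0712 mean [0.5669 0.0172] rect (567.6, 17.5) [38. 43.] 86.2 circ 568.2 18.3 23.9 px [310.1 201.5]
scene dish red 0.0046 [ 0.6136 -0.2472] (613.9, -247.4) [96.6 97.5] 16.1
scene dish green 0.0047 [ 0.428  -0.3143] (429.1, -314.5) [98. 97.] 7.6
plunger px 67 [368.4  66.4] [0.4076 0.149  0.019 ]
[[[41.       33.       23.554441]]]
cup [0.4689 0.1287 0.052 ]
plate z [[0.04  0.038 0.038 0.038]
 [0.038 0.04  0.039 0.038]
 [0.04  0.038 0.039 0.039]
 [0.038 0.038 0.039 0.038]] rim band max z 0.4378
```

>>> {"method": "carry_out", "body": {
  "commands": [
    [0.4,-0.37,0.75,0.9,0,0,-0.2],
    [0.4,-0.37,0.75,1,0,0,0],
    [0.4,-0.37,0.75,1,0,0,0],
    [0.4,0,0,1,0,0,0],
    [0.4,0,0,1,0,0,0],
    [0.4,0,0,0.5,0,0,0],
    [0.4,0,0,0,0,0,0]
  ]
}}

```text
clock: 5.6
position: [0.5499, 0.1017, 0.1429]
ee_rot: [-0.494, -3.1, 0.002]
force: [-0.4, -0.3, -0.1]
width: 0.438
gripper_force: 0.0
```

Run:
```python
from h import *
from cell import arm
o,d=wrist(arm,"w2"); go(o,[.551,.102,.094],162); print(o["force"],o["width"])
```

```text
pos [0.5499 0.1017 0.1429] yaw 161.88 tilt z [-2.7e-03 -8.0e-04 -1.0e+00] shift [-0.04  0.03  1.95] turn z -0.02
[-0.42648192 -0.25879568 -0.06439286] 0.43773595219182504
```

View pics/w2.png

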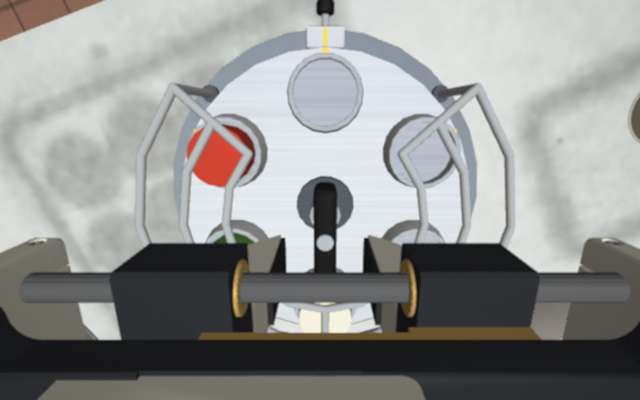

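The bar sits midway between the fingers, running from (325,185) to (325,270), and the front mould is at (325,93). I'll descend and grip.

>>> {"method": "carry_out", "body": {
  "commands": [
    [0.4,0,0,1,0,0,0],
    [0.4,0,0,0.9,0,0,0],
    [0,0,0,0,0,0,0],
    [0,0,0,0,0,0,0],
    [0,0,0,0,0,0,0],
    [0,0,0,0,0,0,0],
    [0,0,0,0,0,0,0]
  ],
  "squeeze": 45
}}

```text
clock: 6.35
position: [0.5516, 0.1016, 0.0984]
ee_rot: [0.495, 3.1, -0.001]
force: [-1.6, -2.8, 5.3]
width: 0.149
gripper_force: 45.0
```

>>> {"method": "carry_out", "body": {
  "commands": [
    [0,0,0,0,0,0,0.5],
    [0,0,0,0,0,0,1],
    [0,0,0,0,0,0,1],
    [0,0,0,0,0,0,1],
    [0,0,0,0,0,0,1],
    [0,0,0,0,0,0,1],
    [0,0,0,0,0,0,1],
    [0,0,0,0,0,0,1]
  ]
}}

```text
clock: 7.15
position: [0.552, 0.102, 0.0984]
ee_rot: [1.601, 2.7, 0.002]
force: [-0.0, -1.5, 2.5]
width: 0.148
gripper_force: 45.0
```

>>> {"method": "carry_out", "body": {
  "commands": [
    [0,0,0,0,0,0,1],
    [0,0,0,0,0,0,1],
    [0,0,0,0,0,0,0.7],
    [0,0,0,0,0,0,0.3],
    [0,0,0,0,0,0,0]
  ]
}}

```text
clock: 7.65
position: [0.5521, 0.102, 0.0984]
ee_rot: [1.982, 2.435, 0.003]
force: [0.9, -3.5, 7.8]
width: 0.147
gripper_force: 45.0
```

Run:
```python
from h import *
from cell import arm
o=arm.observe(); go(o,[.551,.102,.15],102); print(o["force"],o["ft_torque"],o["width"],o["joints"].round(2))
```

```text
pos [0.5521 0.102  0.0984] yaw 101.72 tilt z [ 2.9e-03 -2.0e-04 -1.0e+00] shift [ 0.01 -0.04 -2.07] turn z -0.05
[ 0.94471477 -3.46537033  7.75893369] [-0.64815706 -0.00795684  0.00972891] 0.14738529615254908 [ 0.09  0.53 -0.51  1.85  0.33  0.85 -0.38]
```

>>> {"method": "carry_out", "body": {
  "commands": [
    [0.4,0,0,0,0,0,0],
    [0.4,0,0,0,0,0,0],
    [0.4,0,0,0,0,0,0],
    [0.4,0,0,0,0,0,0],
    [0.4,0,0,-0.5,0,0,0],
    [0.4,0,0,-1,0,0,0],
    [0.4,0,0,-1,0,0,0],
    [0.4,0,0,-0.6,0,0,-1]
  ]
}}

```text
clock: 8.45
position: [0.5515, 0.1028, 0.1771]
ee_rot: [1.856, 2.533, 0.003]
force: [0.3, -0.0, 0.1]
width: 0.401
gripper_force: 0.0
```

>>> {"method": "carry_out", "body": {
  "commands": [
    [0.65,0,0,0,0,0,-1],
    [0.65,0,0,0,0,0,-1],
    [0.65,0,0,0,0,0,-1],
    [0.65,0,0,0,0,0,-1],
    [0.65,0,0,0,0,0,-1],
    [0.65,0,0,0,0,0,-1],
    [0.65,0,0,0,0,0,-1],
    [0.65,0,0,0,0,0,-1]
  ]
}}

```text
clock: 9.25
position: [0.5509, 0.1021, 0.1751]
ee_rot: [0.719, 3.058, 0.0]
force: [0.4, -0.2, -0.5]
width: 0.648
gripper_force: 0.0
```

>>> {"method": "carry_out", "body": {
  "commands": [
    [0.65,0,0,0,0,0,-1],
    [0.65,0,0,0,0,0,-0.5],
    [0.65,1,0,0,0,0,0],
    [0.65,1,0,0,0,0,0],
    [0.65,0,0,0,0,0,0],
    [0.65,0,0,0,0,0,0]
  ]
}}

```text
clock: 9.85
position: [0.5036, 0.1176, 0.1751]
ee_rot: [0.493, 3.101, -0.001]
force: [0.6, -0.1, -0.3]
width: 0.648
gripper_force: 0.0
```

Run:
```python
from h import *
from cell import arm
o,W=wrist(arm,"w3"); T=arm.get_image("top"); np.savez("pics/top1.npz",**T); print(o["width"])
go(o,[.467,.129,.06],162)
for n,d in (("w",W),("top",T)):
    C=cloud(d);m=masks(d);ok=d["range_z"]>0
    near=ok&(np.hypot(C[...,0]-.549,C[...,1]-.101)<.12)&(C[...,2]>.064)&(C[...,2]<.08)
    for k in ("red","green"):
        P=C[near&m[k]]
        if len(P)>8: (ex,ey),er=cv2.minEnclosingCircle((P[:,:2]*1000).astype(np.float32)); print(n,k,len(P),np.median(P[:,2]).round(4),P[:,:2].mean(0).round(4),"circ",round(ex,1),round(ey,1),round(er,1),"px",np.argwhere(near&m[k]).mean(0)[::-1])
```

```text
0.6482839742121017
pos [0.5036 0.1176 0.1751] yaw 161.94 tilt z [ 1.2e-03 -5.0e-04 -1.0e+00] shift [ 1.54 -0.02  4.6 ] turn z -0.01
w red 2174 0.0725 [0.4683 0.1293] circ 468.7 129.1 21.3 px [323.84222631 156.05381785]
w green 1262 0.0724 [0.4876 0.0432] circ 486.7 43.9 21.4 px [233.41045959 209.70919176]
top red 104 0.0731 [0.4664 0.1312] circ 469.0 128.5 20.6 px [280.09615385 225.68269231]
```

View pics/w3.png

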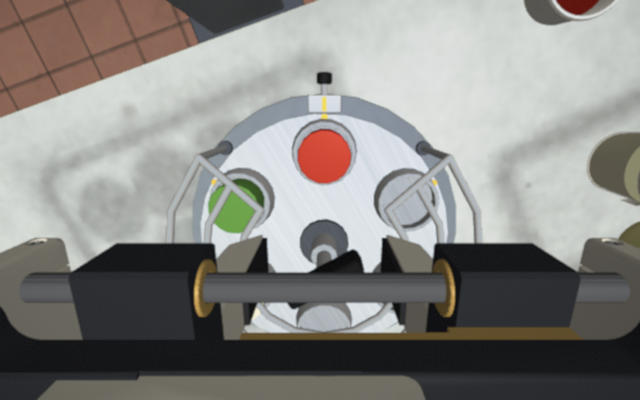

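The red puck is at the opening at (324,156), measured at (0.4685, 0.129) with its top at 72.5 mm. Green is now one place before the opening at (236,206). I'll go down and grip.

>>> {"method": "carry_out", "body": {
  "commands": [
    [0.65,0.75,0,0.5,0,0,0],
    [0.65,0.73,0,1,0,0,0],
    [0.65,0,0,1,0,0,0],
    [0.65,0,0,1,0,0,0],
    [0.65,0,0,0.8,0,0,0],
    [0.65,0,0,0.45,0,0,0],
    [0.65,0,0,0,0,0,0],
    [0.65,0,0,0,0,0,0]
  ],
  "squeeze": 25
}}

```text
clock: 10.75
position: [0.4687, 0.1293, 0.0559]
ee_rot: [0.494, 3.102, 0.001]
force: [0.2, -0.5, -0.3]
width: 0.649
gripper_force: 0.0
```

>>> {"method": "carry_out", "body": {
  "commands": [
    [0.3,0,0,0,0,0,0],
    [0.3,0,0,0,0,0,0],
    [0.3,0,0,0,0,0,0],
    [0.3,0,0,0,0,0,0]
  ]
}}

```text
clock: 11.15
position: [0.4687, 0.1292, 0.0561]
ee_rot: [0.494, 3.101, 0.0]
force: [-0.3, -0.8, 6.4]
width: 0.473
gripper_force: 25.0
```

>>> {"method": "carry_out", "body": {
  "commands": [
    [0.3,0,0,-0.3,0,0,0],
    [0.3,0,0,-0.5,0,0,0],
    [0.3,0,0,-0.8,0,0,0],
    [0.3,0,0,-1,0,0,0],
    [0.3,0,0,-1,0,0,0],
    [0.3,0,0,-0.6,0,0,0],
    [0.3,0,0,0,0,0,0]
  ]
}}

```text
clock: 11.85
position: [0.4693, 0.1298, 0.1631]
ee_rot: [0.494, 3.099, 0.002]
force: [-0.4, -0.6, -0.6]
width: 0.47
gripper_force: 25.0
```

Run:
```python
from h import *
from cell import arm
o,W=wrist(arm,"w4"); print(o["width"],o["gripper_force"])
go(o,[.615,-.245,.16],162)
```

```text
0.4704274360050276 24.999823418911546
pos [0.4693 0.1298 0.1631] yaw 161.9 tilt z [ 4.e-03  9.e-04 -1.e+00] shift [-10.2  -12.44   0.14] turn z -0.02
```

View pics/w4.png

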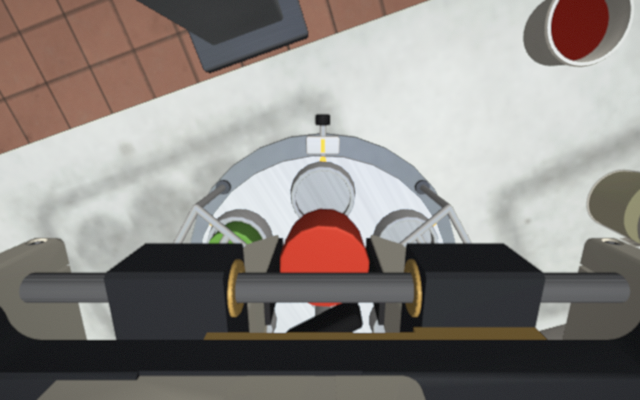

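The red puck is held upright at (325,258) and the front mould below it is empty at (323,190). I'll carry it to the red dish.

>>> {"method": "carry_out", "body": {
  "commands": [
    [0.3,-0.4,-0.5,0,0,0,0],
    [0.3,-0.8,-0.95,0,0,0,0],
    [0.3,-0.8,-1,0,0,0,0],
    [0.3,-0.8,-1,0,0,0,0],
    [0.3,-0.8,-1,0,0,0,0],
    [0.3,-0.8,-1,0,0,0,0],
    [0.3,-0.8,-1,0,0,0,0],
    [0.3,-0.8,-1,0,0,0,0]
  ]
}}

```text
clock: 12.7
position: [0.5525, -0.0958, 0.1595]
ee_rot: [-0.494, -3.101, 0.0]
force: [0.1, -0.4, 0.1]
width: 0.471
gripper_force: 25.0
```

>>> {"method": "carry_out", "body": {
  "commands": [
    [0.3,-0.8,-1,0,0,0,0],
    [0.3,-0.8,-1,0,0,0,0],
    [0.3,-0.8,-1,0,0,0,0],
    [0.3,-0.8,-1,0,0,0,0],
    [0.3,-0.8,-1,0,0,0,0],
    [0.3,0,0,0,0,0,0],
    [0.3,0,0,0,0,0,0]
  ]
}}

```text
clock: 13.4
position: [0.6084, -0.2447, 0.159]
ee_rot: [-0.496, -3.1, -0.001]
force: [-0.0, 0.7, -0.4]
width: 0.469
gripper_force: 25.0
```

Run:
```python
from h import *
from cell import arm
o,W=wrist(arm,"w5"); print(o["width"],o["gripper_force"],o["joints"].round(2))
go(o,[.615,-.245,.024],162)
C=cloud(W);V=masks(W)["red"]&(abs(C[...,2]-.006)<.008)&(W["range_z"]>0)
P=C[V];print(len(P),np.median(P[:,2]).round(4),P.min(0).round(3),P.max(0).round(3)); print(cv2.minAreaRect((P[:,:2]*1000).astype(np.float32)))
```

```text
0.46891722309179273 25.000072515103966 [ 0.74  0.65 -0.72  1.53  0.45  1.14  1.19]
pos [ 0.6084 -0.2447  0.159 ] yaw 161.83 tilt z [-0.0019  0.0011 -1.    ] shift [-0.27  0.07  5.4 ] turn z -0.03
7392 0.0056 [ 0.558 -0.302  0.002] [ 0.66  -0.186  0.009]
((615.7496337890625, -244.35562133789062), (96.8051528930664, 97.03840637207031), 14.126158714294434)
```

View pics/w5.png

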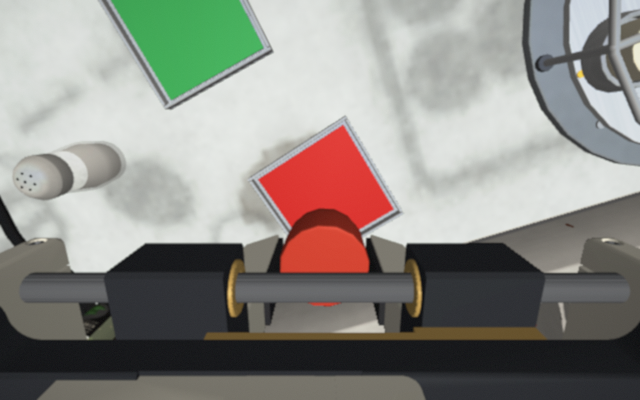

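The puck is still held at (325,258), with the red dish below it at (325,180) and the salt shaker well clear at (60,170). The dish centre agrees with the earlier measurement, so I'll lower the puck.

>>> {"method": "carry_out", "body": {
  "commands": [
    [0.3,-0.2,0,0.5,0,0,0],
    [0.3,-0.1,0,1,0,0,0],
    [0.3,0,0,1,0,0,0],
    [0.3,0,0,1,0,0,0],
    [0.3,0,0,1,0,0,0],
    [0.3,0,0,0.6,0,0,0],
    [0.3,0,0,0.25,0,0,0],
    [0.3,0,0,0,0,0,0]
  ]
}}

```text
clock: 14.25
position: [0.616, -0.2461, 0.0261]
ee_rot: [-0.493, -3.102, -0.001]
force: [-0.7, -0.1, 0.4]
width: 0.469
gripper_force: 25.0
```

>>> {"method": "carry_out", "body": {
  "commands": [
    [0.3,0,0,0.05,0,0,0],
    [0.3,0,0,0,0,0,0]
  ]
}}

```text
clock: 14.45
position: [0.617, -0.2468, 0.0266]
ee_rot: [0.494, 3.101, -0.0]
force: [0.9, 0.2, -0.9]
width: 0.468
gripper_force: 25.0
```

>>> {"method": "carry_out", "body": {
  "commands": [
    [0.3,0,0,0.03,0,0,0],
    [0.3,0,0,0,0,0,0]
  ]
}}

```text
clock: 14.65
position: [0.6165, -0.2469, 0.0253]
ee_rot: [0.494, 3.102, -0.0]
force: [0.5, 0.5, -0.6]
width: 0.471
gripper_force: 25.0
```

>>> {"method": "carry_out", "body": {
  "commands": [
    [0.3,0,0,0.04,0,0,0],
    [0.3,0,0,0,0,0,0]
  ]
}}

```text
clock: 14.85
position: [0.6162, -0.2468, 0.0237]
ee_rot: [0.494, 3.102, -0.0]
force: [1.2, 0.4, -0.0]
width: 0.472
gripper_force: 25.0
```

>>> {"method": "carry_out", "body": {
  "commands": [
    [0.3,0,0,0.03,0,0,0],
    [0.3,0,0,0,0,0,0]
  ]
}}

```text
clock: 15.05
position: [0.6163, -0.2468, 0.0233]
ee_rot: [0.494, 3.102, -0.0]
force: [-1.5, -0.0, 2.5]
width: 0.472
gripper_force: 25.0
```

>>> {"method": "carry_out", "body": {
  "commands": [
    [0.52,0,0,0,0,0,0],
    [0.6,0,0,0,0,0,0],
    [0.7,0,0,0,0,0,0],
    [0.7,0,0,0,0,0,0],
    [0.7,0,0,-0.5,0,0,0],
    [0.7,0,0,-1,0,0,0],
    [0.7,0,0,-1,0,0,0],
    [0.7,0,0,-1,0,0,0]
  ]
}}

```text
clock: 15.85
position: [0.6164, -0.2466, 0.1123]
ee_rot: [0.494, 3.102, 0.0]
force: [1.3, 0.8, 0.1]
width: 0.7
gripper_force: 0.0
```

>>> {"method": "carry_out", "body": {
  "commands": [
    [0.7,0,0,-1,0,0,0],
    [0.6,0,0,-1,0,0,0],
    [0.4,0,0,0,0,0,0]
  ]
}}

```text
clock: 16.15
position: [0.6185, -0.2466, 0.1654]
ee_rot: [0.493, 3.096, -0.001]
force: [1.0, -0.4, 2.0]
width: 0.572
gripper_force: 0.0
```

Run:
```python
from h import *
from cell import arm
o=arm.observe(); go(o,[.551,.102,.165],102); T=arm.get_image("top"); np.savez("pics/top2.npz",**T)
C=cloud(T);m=masks(T)["red"]&(C[...,0]>.55)&(C[...,0]<.68)&(C[...,1]<-.17)&(C[...,1]>-.31)&(T["range_z"]>0)
P=C[m&(C[...,2]>.03)];print(len(P),np.median(P[:,2]).round(4),P.mean(0).round(4),P.std(0).round(4))
near=(C[...,2]>.112)&(C[...,2]<.13)&(np.hypot(C[...,0]-.551,C[...,1]-.102)<.05)
print(cv2.minAreaRect((C[near][:,:2]*1000).astype(np.float32)))
```

```text
pos [ 0.6185 -0.2466  0.1654] yaw 161.91 tilt z [ 0.0064 -0.0017 -1.    ] shift [ 6.9  12.42 -0.02] turn z 10.46
157 0.0402 [ 0.6124 -0.2431  0.0561] [0.0121 0.0139 0.0556]
((550.595458984375, 101.642822265625), (15.888585090637207, 61.96577072143555), 12.63931655883789)
```

>>> {"method": "carry_out", "body": {
  "commands": [
    [0.4,0.3,0.5,0,0,0,0],
    [0.4,0.55,0.95,0,0,0,0],
    [0.4,0.55,1,0,0,0,0],
    [0.4,0.55,1,0,0,0,0],
    [0.4,0.55,1,0,0,0,0],
    [0.4,0.55,1,0,0,0,0],
    [0.4,0.55,1,0,0,0,0],
    [0.4,0.55,1,0,0,0,0]
  ]
}}

```text
clock: 17.0
position: [0.5737, -0.0353, 0.1595]
ee_rot: [-0.492, -3.101, 0.0]
force: [-0.1, -0.6, 0.3]
width: 0.406
gripper_force: 0.0
```

>>> {"method": "carry_out", "body": {
  "commands": [
    [0.4,0.55,1,0,0,0,0],
    [0.4,0.55,1,0,0,0,0],
    [0.4,0.55,1,0,0,0,0],
    [0.4,0.55,1,0,0,0,0],
    [0.4,0.55,1,0,0,0,0],
    [0.4,0,0,0,0,0,1],
    [0.4,0,0,0,0,0,1],
    [0.4,0,0,0,0,0,1]
  ]
}}

```text
clock: 17.8
position: [0.5472, 0.1037, 0.1595]
ee_rot: [-0.955, -2.991, 0.001]
force: [0.5, 0.5, 0.2]
width: 0.4
gripper_force: 0.0
```

>>> {"method": "carry_out", "body": {
  "commands": [
    [0.4,0,0,0,0,0,1],
    [0.4,0,0,0,0,0,1],
    [0.4,0,0,0,0,0,1],
    [0.4,0,0,0,0,0,1],
    [0.4,0,0,0,0,0,1],
    [0.4,0,0,0,0,0,1],
    [0.4,0,0,0,0,0,1],
    [0.4,0,0,0,0,0,0.45]
  ]
}}

```text
clock: 18.6
position: [0.5473, 0.1034, 0.1595]
ee_rot: [-1.979, -2.438, 0.003]
force: [0.4, 0.3, 0.2]
width: 0.397
gripper_force: 0.0
```

Run:
```python
from h import *
from cell import arm
o,W=wrist(arm,"w6"); go(o,[.551,.102,.0975],102); print(o["width"],o["force"])
C=cloud(W);near=(C[...,2]>.112)&(C[...,2]<.13)&(np.hypot(C[...,0]-.551,C[...,1]-.102)<.05)&masks(W)["black"]
print(cv2.minAreaRect((C[near][:,:2]*1000).astype(np.float32)))
```

```text
pos [0.5473 0.1034 0.1595] yaw 101.85 tilt z [-2.3e-03 -2.0e-04 -1.0e+00] shift [-0.09  0.14  2.48] turn z -0.03
0.396998651566919 [0.38695242 0.29506871 0.17950632]
((552.2034301757812, 103.21856689453125), (12.716922760009766, 60.63942337036133), 11.895927429199219)
```

View pics/w6.png

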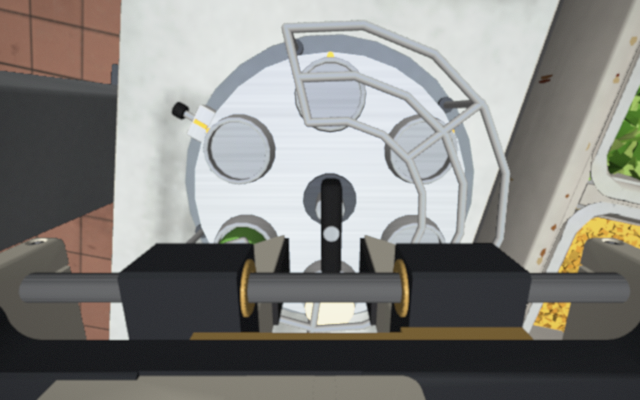

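The bar is between the fingers again, at (330,225). The empty mould is at the opening (240,148) and green is next at (243,238). I'll grip and turn by a second click.

>>> {"method": "carry_out", "body": {
  "commands": [
    [0.4,-0.1,0.15,0.8,0,0,0],
    [0.4,0,0,1,0,0,0],
    [0.4,0,0,0.65,0,0,0],
    [0,0,0,0,0,0,0],
    [0,0,0,0,0,0,0],
    [0,0,0,0,0,0,0],
    [0,0,0,0,0,0,0],
    [0,0,0,0,0,0,0]
  ],
  "squeeze": 45
}}

```text
clock: 19.45
position: [0.5523, 0.1012, 0.0999]
ee_rot: [-1.976, -2.442, 0.001]
force: [-7.0, -0.3, 4.2]
width: 0.148
gripper_force: 45.0
```

>>> {"method": "carry_out", "body": {
  "commands": [
    [0,0,0,0,0,0,0.5],
    [0,0,0,0,0,0,1],
    [0,0,0,0,0,0,1],
    [0,0,0,0,0,0,1],
    [0,0,0,0,0,0,1],
    [0,0,0,0,0,0,1],
    [0,0,0,0,0,0,1],
    [0,0,0,0,0,0,1]
  ]
}}

```text
clock: 20.25
position: [0.5522, 0.1012, 0.0999]
ee_rot: [-2.736, -1.543, 0.001]
force: [-6.0, -1.1, 4.6]
width: 0.151
gripper_force: 45.0
```

>>> {"method": "carry_out", "body": {
  "commands": [
    [0,0,0,0,0,0,1],
    [0,0,0,0,0,0,1],
    [0,0,0,0,0,0,0.7],
    [0,0,0,0,0,0,0.3],
    [0,0,0,0,0,0,0]
  ]
}}

```text
clock: 20.75
position: [0.5522, 0.1012, 0.0999]
ee_rot: [-2.934, -1.121, 0.002]
force: [-6.0, -1.8, 4.9]
width: 0.148
gripper_force: 45.0
```

Run:
```python
from h import *
from cell import arm
o=arm.observe(); go(o,[.551,.102,.0975],42); print(o["force"],o["ft_torque"],o["width"],o["joints"].round(2))
```

```text
pos [0.5522 0.1012 0.0999] yaw 41.83 tilt z [-1.e-03 -3.e-04 -1.e+00] shift [-0.02 -0.06  0.1 ] turn z -0.03
[-5.97579542 -1.84729137  4.89956838] [-1.09040928e-03  1.18678033e+00 -3.16365605e-02] 0.14804415095117046 [-0.11  0.49 -0.23  1.86  0.15  0.82 -1.25]
```

>>> {"method": "carry_out", "body": {
  "commands": [
    [0.4,0,0,0,0,0,0],
    [0.4,0,0,0,0,0,0],
    [0.4,0,0,0,0,0,0],
    [0.4,0,0,0,0,0,0],
    [0.4,0,0,-0.5,0,0,0],
    [0.4,0,0,-1,0,0,0],
    [0.4,0,0,-1,0,0,0],
    [0.4,0,0,-0.6,0,0,-1]
  ]
}}

```text
clock: 21.55
position: [0.554, 0.1015, 0.1796]
ee_rot: [2.874, 1.268, 0.004]
force: [-0.4, -0.7, 0.4]
width: 0.401
gripper_force: 0.0
```

>>> {"method": "carry_out", "body": {
  "commands": [
    [0.65,0,0,0,0,0,-1],
    [0.65,0,0,0,0,0,-1],
    [0.65,0,0,0,0,0,-1],
    [0.65,0,0,0,0,0,-1],
    [0.65,0,0,0,0,0,-1],
    [0.65,0,0,0,0,0,-1],
    [0.65,0,0,0,0,0,-1],
    [0.65,0,0,0,0,0,-1]
  ]
}}

```text
clock: 22.35
position: [0.5533, 0.101, 0.1777]
ee_rot: [2.149, 2.291, 0.001]
force: [-0.1, -0.6, 0.1]
width: 0.651
gripper_force: 0.0
```

>>> {"method": "carry_out", "body": {
  "commands": [
    [0.65,0,0,0,0,0,-1],
    [0.65,0,0,0,0,0,-1],
    [0.65,0,0,0,0,0,-1],
    [0.65,0,0,0,0,0,-1],
    [0.65,0,0,0,0,0,-1],
    [0.65,0,0,0,0,0,-1],
    [0.65,0,0,0,0,0,-1],
    [0.65,0,0,0,0,0,-1]
  ]
}}

```text
clock: 23.15
position: [0.5534, 0.1009, 0.1777]
ee_rot: [1.087, 2.946, 0.0]
force: [0.4, -0.8, -0.9]
width: 0.648
gripper_force: 0.0
```

>>> {"method": "carry_out", "body": {
  "commands": [
    [0.65,0,0,0,0,0,-1],
    [0.65,0,0,0,0,0,-1],
    [0.65,0,0,0,0,0,-1],
    [0.65,0,0,0,0,0,-1],
    [0.65,1,0,0,0,0,0],
    [0.65,1,0,0,0,0,0],
    [0.65,0,0,0,0,0,0],
    [0.65,0,0,0,0,0,0]
  ]
}}

```text
clock: 23.95
position: [0.5059, 0.1162, 0.1777]
ee_rot: [0.486, 3.102, -0.001]
force: [0.1, -0.5, 0.9]
width: 0.653
gripper_force: 0.0
```

Run:
```python
from h import *
from cell import arm
o,W=wrist(arm,"w7"); T=arm.get_image("top"); np.savez("pics/top3.npz",**T); print(o["width"])
go(o,[.4685,.129,.056],162)
for n,d in (("w",W),("top",T)):
    C=cloud(d);m=masks(d);ok=d["range_z"]>0
    near=ok&(np.hypot(C[...,0]-.549,C[...,1]-.101)<.12)&(C[...,2]>.064)&(C[...,2]<.08)
    P=C[near&m["green"]]
    if len(P)>8: (ex,ey),er=cv2.minEnclosingCircle((P[:,:2]*1000).astype(np.float32)); print(n,len(P),np.median(P[:,2]).round(4),P[:,:2].mean(0).round(4),"circ",round(ex,1),round(ey,1),round(er,1))
```

```text
0.6533286057048087
pos [0.5059 0.1162 0.1777] yaw 162.2 tilt z [ 1.5e-03 -7.0e-04 -1.0e+00] shift [1.59 0.03 4.86] turn z 0.04
w 2154 0.0725 [0.4683 0.1293] circ 468.7 129.1 21.4
top 96 0.073 [0.465  0.1325] circ 467.0 130.0 20.7
```

View pics/w7.png

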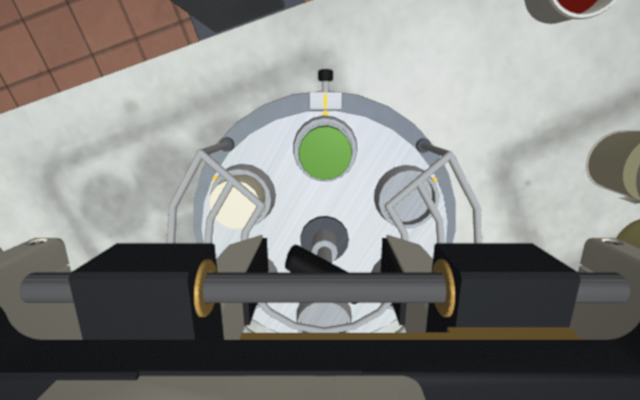

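The green puck is at the opening at (325,152), and the white puck is one place before it at (237,202). I'll grasp green.

>>> {"method": "carry_out", "body": {
  "commands": [
    [0.65,0.8,0,0.5,0,0,0],
    [0.65,0.8,0,1,0,0,0],
    [0.65,0,0,1,0,0,0],
    [0.65,0,0,1,0,0,0],
    [0.65,0,0,0.85,0,0,0],
    [0.65,0,0,0.5,0,0,0],
    [0.65,0,0,0,0,0,0],
    [0.65,0,0,0,0,0,0]
  ],
  "squeeze": 25
}}

```text
clock: 24.85
position: [0.468, 0.1288, 0.0559]
ee_rot: [0.487, 3.103, 0.0]
force: [0.7, 0.3, 0.9]
width: 0.649
gripper_force: 0.0
```

>>> {"method": "carry_out", "body": {
  "commands": [
    [0.3,0,0,0,0,0,0],
    [0.3,0,0,0,0,0,0],
    [0.3,0,0,0,0,0,0],
    [0.3,0,0,0,0,0,0]
  ]
}}

```text
clock: 25.25
position: [0.468, 0.1287, 0.0562]
ee_rot: [0.486, 3.102, 0.001]
force: [-1.2, -0.5, 6.4]
width: 0.468
gripper_force: 25.0
```

>>> {"method": "carry_out", "body": {
  "commands": [
    [0.3,0,0,-0.3,0,0,0],
    [0.3,0,0,-0.5,0,0,0],
    [0.3,0,0,-0.8,0,0,0],
    [0.3,0,0,-1,0,0,0],
    [0.3,0,0,-1,0,0,0],
    [0.3,0,0,-0.6,0,0,0],
    [0.3,-0.1,-0.5,0,0,0,0],
    [0.3,-0.25,-1,0,0,0,0]
  ]
}}

```text
clock: 26.05
position: [0.4642, 0.0908, 0.161]
ee_rot: [0.482, 3.103, 0.002]
force: [-0.9, -0.7, -1.2]
width: 0.468
gripper_force: 25.0
```

>>> {"method": "carry_out", "body": {
  "commands": [
    [0.3,-0.25,-1,0,0,0,0],
    [0.3,-0.25,-1,0,0,0,0],
    [0.3,-0.25,-1,0,0,0,0],
    [0.3,-0.25,-1,0,0,0,0],
    [0.3,-0.25,-1,0,0,0,0],
    [0.3,-0.25,-1,0,0,0,0],
    [0.3,-0.25,-1,0,0,0,0],
    [0.3,-0.25,-1,0,0,0,0]
  ]
}}

```text
clock: 26.85
position: [0.4493, -0.1174, 0.1599]
ee_rot: [-0.487, -3.102, 0.001]
force: [-0.6, -0.3, -1.1]
width: 0.473
gripper_force: 25.0
```

>>> {"method": "carry_out", "body": {
  "commands": [
    [0.3,-0.25,-1,0,0,0,0],
    [0.3,-0.25,-1,0,0,0,0],
    [0.3,-0.25,-1,0,0,0,0],
    [0.3,-0.2,-1,0,0,0,0],
    [0.3,-0.2,-1,0,0,0,0],
    [0.3,-0.2,-1,0,0,0,0],
    [0.3,0,0,0,0,0,0],
    [0.3,0,0,0,0,0,0]
  ]
}}

```text
clock: 27.65
position: [0.4357, -0.2693, 0.1598]
ee_rot: [-0.489, -3.102, -0.001]
force: [-0.2, 1.7, -0.2]
width: 0.465
gripper_force: 25.0
```

Run:
```python
from h import *
from cell import arm
o,W=wrist(arm,"w8"); print(o["width"],o["gripper_force"],o["joints"].round(2))
go(o,[.430,-.312,.025],162)
C=cloud(W);V=masks(W)["green"]&(abs(C[...,2]-.006)<.008)&(W["range_z"]>0)
P=C[V];print(len(P),np.median(P[:,2]).round(4),P.min(0).round(3),P.max(0).round(3)); print(cv2.minAreaRect((P[:,:2]*1000).astype(np.float32)))
```

```text
0.4650900078422251 24.999955343082547 [ 0.96  0.41 -0.67  1.89  0.31  0.95  1.4 ]
pos [ 0.4357 -0.2693  0.1598] yaw 162.08 tilt z [-1.3e-03  8.0e-04 -1.0e+00] shift [-0.32 -1.7   5.39] turn z 0.01
7975 0.0056 [ 0.376 -0.366  0.002] [ 0.482 -0.257  0.008]
((430.6435546875, -311.2391357421875), (96.96212005615234, 97.42813873291016), 8.690739631652832)
```

View pics/w8.png

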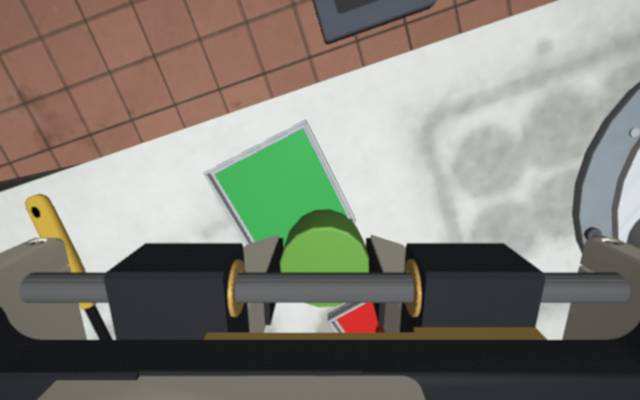

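The green puck is held at (325,258), and the green dish is below and slightly to the left at (285,190). I'll shift over it and lower the puck.

>>> {"method": "carry_out", "body": {
  "commands": [
    [0.3,-0.2,-0.9,0.5,0,0,0],
    [0.3,-0.15,-0.8,1,0,0,0],
    [0.3,0,0,1,0,0,0],
    [0.3,0,0,1,0,0,0],
    [0.3,0,0,1,0,0,0],
    [0.3,0,0,0.6,0,0,0],
    [0.3,0,0,0.3,0,0,0],
    [0.3,0,0,0,0,0,0]
  ]
}}

```text
clock: 28.5
position: [0.4321, -0.3114, 0.0249]
ee_rot: [-0.485, -3.103, -0.001]
force: [0.1, 0.3, -0.4]
width: 0.469
gripper_force: 25.0
```

>>> {"method": "carry_out", "body": {
  "commands": [
    [0.3,0,0,0,0,0,0],
    [0.3,0,0,0,0,0,0]
  ]
}}

```text
clock: 28.7
position: [0.433, -0.3121, 0.0265]
ee_rot: [0.486, 3.102, -0.001]
force: [0.0, 0.0, -1.0]
width: 0.47
gripper_force: 25.0
```

>>> {"method": "carry_out", "body": {
  "commands": [
    [0.3,0,0,0.05,0,0,0],
    [0.3,0,0,0.03,0,0,0],
    [0.3,0,0,0,0,0,0]
  ]
}}

```text
clock: 29.0
position: [0.4323, -0.3119, 0.0236]
ee_rot: [0.486, 3.103, -0.0]
force: [-0.9, 0.9, -1.0]
width: 0.467
gripper_force: 25.0
```

>>> {"method": "carry_out", "body": {
  "commands": [
    [0.3,0,0,0.03,0,0,0],
    [0.3,0,0,0,0,0,0]
  ]
}}

```text
clock: 29.2
position: [0.4324, -0.3119, 0.0232]
ee_rot: [0.486, 3.104, -0.001]
force: [-1.2, 0.8, 7.1]
width: 0.469
gripper_force: 25.0
```

Contact is felt at 7 N, so I'll release and rise.

>>> {"method": "carry_out", "body": {
  "commands": [
    [0.52,0,0,0,0,0,0],
    [0.6,0,0,0,0,0,0],
    [0.7,0,0,0,0,0,0],
    [0.7,0,0,0,0,0,0],
    [0.7,0,0,-0.5,0,0,0],
    [0.7,0,0,-1,0,0,0],
    [0.7,0,0,-1,0,0,0],
    [0.7,0,0,-1,0,0,0]
  ]
}}

```text
clock: 30.0
position: [0.4324, -0.3115, 0.112]
ee_rot: [0.486, 3.104, 0.0]
force: [0.7, -0.9, -0.2]
width: 0.696
gripper_force: 0.0
```

>>> {"method": "carry_out", "body": {
  "commands": [
    [0.7,0,0,-1,0,0,0],
    [0.7,0,0,-1,0,0,0],
    [0.7,0.8,0.8,0,0,0,0],
    [0.7,1,1,0,0,0,0],
    [0.7,1,1,0,0,0,0],
    [0.7,0,0,0,0,0,0],
    [0.7,0,0,0,0,0,0]
  ]
}}

```text
clock: 30.7
position: [0.3871, -0.2235, 0.1612]
ee_rot: [0.484, 3.103, -0.002]
force: [0.9, -0.8, 0.3]
width: 0.7
gripper_force: 0.0
```

Run:
```python
from h import *
from cell import arm
o=arm.observe(); print(o["clock"],o["position"].round(3),o["gripper_force"],o["force"].round(1))
for n in ("top","scene"):
    d=arm.get_image(n);C=cloud(d);m=masks(d);ok=d["range_z"]>0
    for k,c in (("red",(.6155,-.2445)),("green",(.430,-.312))):
        V=ok&m[k]&(np.hypot(C[...,0]-c[0],C[...,1]-c[1])<.05)&(C[...,2]>.033)&(C[...,2]<.05)
        P=C[V]
        if len(P)>8:(x,y),r=cv2.minEnclosingCircle((P[:,:2]*1000).astype(np.float32));print(n,k,len(P),np.median(P[:,2]).round(4),"circ",round(x),round(y),round(r,1))
    near=(C[...,2]>.112)&(C[...,2]<.13)&(np.hypot(C[...,0]-.551,C[...,1]-.102)<.045)
    print(n,"bar",cv2.minAreaRect((C[near][:,:2]*1000).astype(np.float32)))
    h=cv2.cvtColor(d["pixels"],cv2.COLOR_RGB2HSV);s=(h[...,1]>25)&(h[...,0]<35)&(h[...,2]>150)&ok&(np.hypot(C[...,0]-.487,C[...,1]-.043)<.035)&(C[...,2]>.064)&(C[...,2]<.08)
    print("white",s.sum(),C[s].mean(0).round(4) if s.any() else 0)
```

```text
30.7 [ 0.387 -0.224  0.161] 0.0 [ 0.9 -0.8  0.3]
top red 137 0.0397 circ 616 -245 22.9
top bar ((551.1673583984375, 101.42918395996094), (60.930091857910156, 14.082754135131836), 41.43788528442383)
white 74 [0.4901 0.0423 0.0733]
scene red 84 0.0385 circ 611 -247 22.6
scene green 93 0.0373 circ 427 -310 24.1
scene bar ((548.3843994140625, 102.76034545898438), (61.06387710571289, 15.881302833557129), 41.70421600341797)
white 78 [0.485  0.0411 0.0718]
```

Both pucks stand in their own dishes, with tops measured at 37–40 mm. The bar lies at 41.5°, two clicks on, and the white puck is seated in its mould.

```bash
python3 -c "
from cell import arm
print(arm.sign_off())"
```

```text
the job is handed in; nothing more can be done
None
```

I handed the job in at about 31 s: the final camera check showed the red and green pucks standing in their own dishes, the table two clicks clockwise, and the white puck seated one place before the opening; no verdict came back.

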